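# Post a stone slab into the vibrating polisher and set its lever to float

## Robot

A 6-joint arm with a two-finger parallel gripper is mounted at the origin on a cart in front of the work surface, level with it; the furniture and walls round the work are solid. World frame = base frame: x ahead of the robot, y to its left, z up, the work surface at z = 0. Lengths are in mm, angles in rad, forces in N, time in s.
With the tool pointing down it reaches from about 300 to 775 mm from the base axis. Payload 14.6 kg.
Tool frame: the origin (TCP) lies at the very end of the fingers, on their centre line; the grasp point (between the pads) lies 19 mm behind it; y points along the fingers, x is the direction in which the jaws open and shut, and the axes are right-handed (so a half turn about y gives the same grasp; the last joint's range is limited). The gripper opens to 94 mm and grips with 3 to 60 N. Pads are 16 mm wide; open, the fingers measure 119 mm over their backs; the gripper's body (75 mm by 177 mm) begins 78 mm behind the grasp point.
Start: joints at [1.052, 0.3, 1.521, -0, 1.321, -0.067], TCP at [240.118, 494.806, 205.446] pointing down, gripper open.
Joint ranges: [-3.03, 3.03], [-0.79, 2.21], [0.23, 2.52], [-1.04, 4.18], [0, 3.07], [-2.55, 2.55]. Speed limits (rad/s): [2.22, 2.22, 2.57, 3.14, 3.14, 3.14].

## Interface

Orientations are given as a rotation vector (axis times angle).
In Python, from bench import robot, eoat, ik, snapshot, camera_model, job, look_for gives the robot as it stands. Calls block until the motion is done:
- robot.move_to(position, orientation): joint-space move of the TCP to a pose.
- robot.servo_line(position, speed=150, rotation=None): straight line of the TCP; rotation=None keeps the orientation; speed is the mean speed in mm/s.
- robot.set_joints(angles): joint-space move.
- eoat.ungrasp() and eoat.gripper_close(f_grip=None): open the fingers fully, or close them until they stop; f_grip is the grip in N (None keeps the last).
- robot.wait(seconds).
- ik(position, orientation): joint angles nearest the present ones, or None.
- robot.get_state(): the state.
- snapshot(name): name is "scene" or "top" or "wrist"; returns the picture (384x512x3 uint8, blue, green, red); there is no depth.
- camera_model(name): a dict with "fx", "fy", "cx", "cy" (pixels), "view" (4x4, takes a point from world to camera coordinates). Camera axes: x right, y up, looking along -z (the intrinsics and any distortion apply to the point x, -y, -z); pixel columns grow to the right and rows downward; lengths in mm; the calibration is good to about 2 mm. A picture is of the moment at which its call begins: read the wrist's pose just before it. camera_model takes no time and is no camera call; for the wrist camera it gives the pose at the moment of the call.
A pose or a line that the arm cannot do raises robot.IKError and nothing moves.
- job.finish_job(): hands the job in, once; it reports no verdict.
Trained networks look in the newest picture that a camera, given by its name, has taken for a name from the list of things; names that differ only in an ending like _2 or _b are one class to them, and where a whole thing is asked for, a point or a joint stands for the part that bears it (a point fixed in the world has none). Each returns a list of dicts, best first, with "p" (0 to 1); they miss things now and then, are a little off and sometimes report something else, mostly with a low value. They report only what shows in the picture. A call takes as long as a camera call.
- look_for(camera, target): "box" ([left, top, right, bottom] in pixels, round what is visible of it).
The state is a dict: "time_s": time; "joints": joint angles; "joint_vel": joint speeds; "tau": joint torques, N m; "tcp_pos": TCP position; "tcp_rot": TCP orientation; "force": force on the tool from outside, world axes, zero at the start; "torque": the same for the moment, N m; "gripper_width": finger opening in mm.
Only numpy, scipy, OpenCV 4.12 (cv2) and the standard library are available. Lean on these libraries where they do the work, as an engineer would, in place of code of your own. Each camera call takes 0.05 s, during which the arm holds its last target. There are 200 camera calls.

## Task

Two sawn stone slabs lean on small stands. Take the smaller one, turn it upright and post it edge-on through the slot in the lid of the vibrating polisher so that it drops right inside. Then push the polisher's lever away from you, past the stiff detent, into the float notch at the far end of its travel; leave the larger slab on its stand.

Things in the scene. Friction and masses are not known exactly. Their poses are not given: they have to be found in the camera images.
- small_slab (a point): Centre of the smaller slab (to be posted): irregular sawn stone, 54 mm wide (its x), 71 mm long (its y), 7.5 mm thick (its z, normal to the flat faces), 70 g. At the start it leans 0.70 rad from the vertical on its stand, x level, the -y end on top and to the left, z pointing up and right. The topmost 10 mm are only 20 mm wide; 15 mm below the top it is 45 mm wide.
- large_slab (a point): Centre of the larger, thinner slab (leave it alone): irregular sawn stone, 94 x 64 x 6 mm, leaning the same way on the other stand, its 94 mm length level; z axis normal to its faces.
- stand_small: Fixed aluminium stand of the smaller slab; origin under its middle, on the worktop; its -x points left (turned up to 0.3 rad) and the slab leans over that way. Foot 90 (x) x 70 x 8 mm; ledge 34 mm up. The rest under the slab ends at the slab's centre: the slab's upper 35 mm are free on both faces, with 40 mm of room beneath and nothing above. The two stands swap places from start to start.
- stand_large: The like stand of the larger slab.
- polisher_box: Fixed vibrating polisher: closed grey metal box, 170 (x) x 150 mm (y), lid top 180 mm above the worktop, screw heads 9 mm higher at the lid's corners, inner floor at 85 mm; plinth 186 x 166 mm. Origin under the box's middle, on the worktop; x points away from the robot (turned up to 0.45 rad), y left to the lever's console (lever at y = 105 mm), z up.
- slot (a point): Middle of the slot in the lid, at the top of its flared lips, 189 mm above the worktop; axes as polisher_box. The slot is 16 mm wide (along x) and 78 mm long (along y), straight down through the 5 mm lid; lips along its long sides flare to about 30 mm apart at the top. Inside, the slab has room to stand upright below the lid.
- lever (a joint): Angle of the polisher's lever, rad: starts at 0 to 0.1 in the locked notch (0 = leaning 0.4 rad toward the robot); 0.8 = stop in the float notch, leaning 0.4 rad away. It swings about the box's y axis, the knob moving along the box's +x. A spring detent resists with up to about 9 N at the knob near 0.25 rad; past its crest at 0.53 rad it pulls the lever into the float notch.
- lever_knob (a point): Centre of the round black knob on the end of the lever: 28 mm in diameter, 105 mm from the pivot, 212 to 220 mm above the worktop. Below it a collar 16 mm thick ending 22 mm under the centre, then the bare stem, 10 mm thick, free down to 155 mm above the worktop.
- lever_hinge (a point): Pivot of the lever, 115 mm above the worktop; the lever swings about the y axis of polisher_box through this point.

How it is judged:
By the outcome, as a careful person would: the job done as asked, in the order asked, and still so for the second after the job is handed in, with the robot touching nothing.
It also fails if it takes over 48 s, if anything falls off the work surface, if the arm or the gripper's body presses on something with over 40 N, if the wrist force passes 120 N, or if a joint passes its speed limit or range.

## Working session

There is one attempt and no reset: what is moved stays moved. The work goes in short steps, each a Python script; the robot and the scene stay as the last script left them, time stands still between calls to the robot, and variables do not carry over. Pictures are saved under pics/ and viewed, about 8 in all and at most 12, crops included, and the job is handed in when it is done.

```bash
ls; mkdir -p pics; cat > h.py <<'E'
import numpy as np, cv2
from bench import robot, eoat, ik, snapshot, camera_model, job, look_for
from scipy.spatial.transform import Rotation as R
E
python3 - <<'E'
from h import *
a=snapshot("scene");b=snapshot("top")
cv2.imwrite("pics/a.png",a);cv2.imwrite("pics/b.png",b)
for c in("scene","top"):
    m=camera_model(c);print(c,{k:np.round(v,3).tolist() if not isinstance(v,str) else v for k,v in m.items()})
    for t in("small_slab","large_slab","stand_small","stand_large","polisher_box","slot","lever_knob","lever"):
        print(t,[(np.round(d["box"]).tolist(),round(d["p"],2)) for d in look_for(c,t)[:2]])
print(robot.get_state())
E
```

```text
pics
scene {'fx': 381.071, 'fy': 381.071, 'cx': 259.532, 'cy': 188.904, 'view': [[0.58, -0.814, 0.017, -277.911], [0.621, 0.456, 0.637, -397.726], [-0.527, -0.359, 0.77, -686.401], [0.0, 0.0, 0.0, 1.0]]}
small_slab [([172.0, 160.0, 195.0, 187.0], 0.6)]
large_slab [([235.0, 196.0, 263.0, 231.0], 0.58), ([173.0, 158.0, 197.0, 186.0], 0.47)]
stand_small [([164.0, 176.0, 205.0, 203.0], 0.91)]
stand_large [([223.0, 208.0, 270.0, 240.0], 0.85)]
polisher_box [([286.0, 176.0, 409.0, 304.0], 0.67)]
slot [([287.0, 174.0, 410.0, 307.0], 0.66), ([298.0, 189.0, 308.0, 210.0], 0.43)]
lever_knob [([296.0, 187.0, 309.0, 212.0], 0.66)]
lever [([295.0, 188.0, 311.0, 212.0], 0.46)]
top {'fx': 376.884, 'fy': 376.884, 'cx': 259.102, 'cy': 188.93, 'view': [[-0.02, -0.999, -0.035, 39.085], [0.992, -0.024, 0.126, -489.752], [-0.126, -0.032, 0.991, -1070.865], [0.0, 0.0, 0.0, 1.0]]}
small_slab [([176.0, 186.0, 197.0, 204.0], 0.69)]
large_slab [([248.0, 180.0, 268.0, 206.0], 0.69)]
stand_small [([170.0, 186.0, 205.0, 210.0], 0.77)]
stand_large [([239.0, 182.0, 271.0, 210.0], 0.56)]
polisher_box [([294.0, 134.0, 379.0, 212.0], 0.69)]
slot [([294.0, 135.0, 379.0, 210.0], 0.76)]
lever_knob [([306.0, 170.0, 312.0, 189.0], 0.64)]
lever [([300.0, 169.0, 315.0, 190.0], 0.43)]
{'time_s': 0.9, 'joints': array([ 1.05238030e+00,  2.99893488e-01,  1.52102679e+00, -6.83041221e-06,
        1.32070939e+00, -6.65999645e-02]), 'joint_vel': array([ 0.00230248,  0.00048275,  0.00026309,  0.00103559, -0.00050328,
        0.00073476]), 'tau': array([ 3.71154427e-03, -5.31665683e+01, -3.52925777e+01,  7.08834082e-02,
        2.11180479e-02, -5.76898196e-05]), 'tcp_pos': array([240.12256531, 494.78803481, 205.43781257]), 'tcp_rot': array([-1.38972745, -0.87026768,  0.87031602]), 'force': array([0.30480693, 0.06266021, 0.55182878]), 'torque': array([ 0.04424508, -0.01554395,  0.03976598]), 'gripper_width': 93.89432486601952}
```

```bash
python3 - <<'E'
import cv2
a=cv2.imread("pics/a.png");b=cv2.imread("pics/b.png")
cv2.imwrite("pics/a2.png",cv2.resize(a[140:320,150:420],None,fx=2.9,fy=2.9,interpolation=cv2.INTER_CUBIC))
cv2.imwrite("pics/b2.png",cv2.resize(b[120:230,160:390],None,fx=3.4,fy=3.4,interpolation=cv2.INTER_CUBIC))
E
```

```text
(no output)
```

View pics/a2.png

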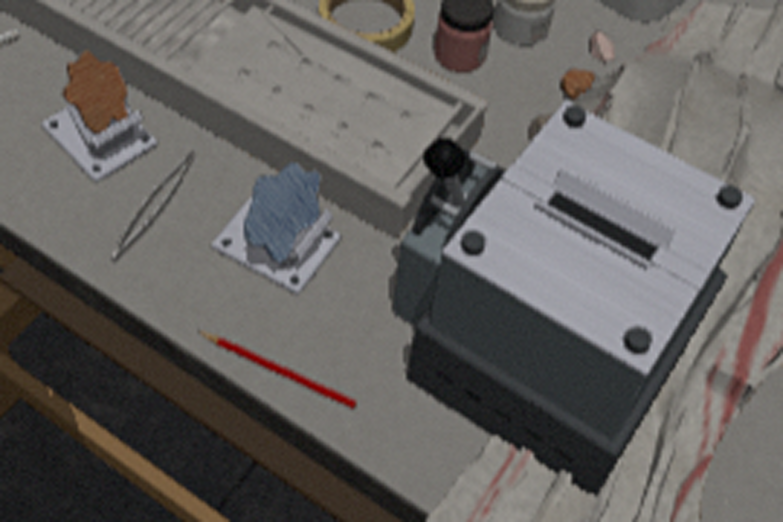

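View pics/b2.png

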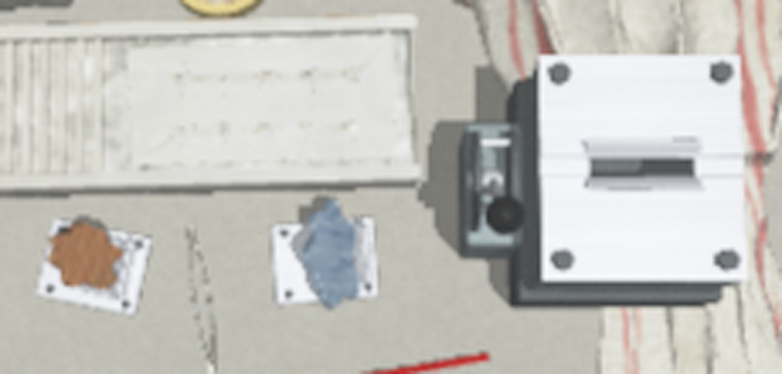

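```bash
cat >> h.py <<'E'
def proj(m,P):
    P=np.atleast_2d(P);c=P@m["view"][:3,:3].T+m["view"][:3,3]
    return np.c_[m["cx"]+m["fx"]*c[:,0]/-c[:,2], m["cy"]-m["fy"]*c[:,1]/-c[:,2]]
def ray(m,px):
    d=np.array([(px[0]-m["cx"])/m["fx"],-(px[1]-m["cy"])/m["fy"],-1.]);Rv=m["view"][:3,:3]
    return -Rv.T@m["view"][:3,3], Rv.T@d
def onz(m,px,z):
    o,d=ray(m,px);return o+d*(z-o[2])/d[2]
def tri(obs):
    A=np.zeros((3,3));b=np.zeros(3)
    for m,px in obs:
        o,d=ray(m,px);d=d/np.linalg.norm(d);Q=np.eye(3)-np.outer(d,d);A+=Q;b+=Q@o
    return np.linalg.solve(A,b)
def orange(im):
    h=cv2.cvtColor(im,cv2.COLOR_BGR2HSV);return cv2.inRange(h,(4,100,50),(16,255,255))
E
cat > est.py <<'E'
from h import *
from scipy.optimize import least_squares
S=camera_model("scene");T=camera_model("top");s=lambda u,v:(150+u/2.9,140+v/2.9);t=lambda u,v:(160+u/3.4,120+v/3.4)
def fit(L,z,tp,sp,x0):
    def f(p):
        c,q=np.cos(p[2]),np.sin(p[2])
        P=lambda l:[[p[0]+c*a-q*b,p[1]+q*a+c*b,z] for a,b in l]
        r=[]
        for m,o,k in((T,tp,0),(S,sp,3)):
            k=p[3:5]*(m is S)  # scene vs top pixel bias
            r+=list((proj(m,P([L[i] for i in o]))+k-np.array([o[i] for i in o])).ravel())
        return np.r_[r,p[3:5]*.5]
    o=least_squares(f,list(x0)+[0,0]);print(np.round(o.x,3),np.round(o.fun,1));return o.x
box=fit({"fl":(85,75),"fr":(85,-75),"nl":(-85,75),"nr":(-85,-75)},180,
 {"fl":t(539,56),"fr":t(740,55),"nl":t(540,281),"nr":t(747,280)},{"fl":s(565,103),"fr":s(752,205),"nl":s(440,258),"nr":s(645,375)},(500,-200,0))
# stand: local x right(-y world): yaw=-pi/2
st=fit({"a":(-45,35),"b":(45,35),"c":(45,-35),"d":(-45,-35)},8,{"b":t(152,235),"c":t(137,313),"d":t(37,294)},{"d":s(98,179),"a":s(43,123),"c":s(157,140)},(500,200,-1.57))
print("slot ends top z=180",onz(T,t(590,166),180),onz(T,t(697,170),180))
k=tri([(T,t(505,214)),(S,s(446,158))]);print("knob",k,proj(T,k),proj(S,k),t(505,214),s(446,158))
o=[]
for m,n,roi in((T,"b",(170,175,30,40)),(S,"a",(165,150,35,45))):
    im=cv2.imread(f"pics/{n}.png");M=orange(im);W=np.zeros_like(M);x,y,w,h=roi;W[y:y+h,x:x+w]=M[y:y+h,x:x+w]
    c=cv2.moments(W,True);o.append((m,(c["m10"]/c["m00"],c["m01"]/c["m00"])));print(n,c["m00"],o[-1][1],cv2.boundingRect(W))
p=tri(o);print("slab",p,[proj(m,p)-q for m,q in o])
w=camera_model("wrist");print(w);st=robot.get_state();print(R.from_rotvec(st["tcp_rot"]).as_matrix().round(3))
E
python3 est.py
```

```text
[ 5.16731e+02 -2.03455e+02 -2.40000e-02  9.60000e-02  1.69100e+00] [-0.3 -0.1 -0.2 -0.1  0.4 -0.1  0.1  0.3 -0.6  0.1  1.1 -0.9 -0.5 -1.1
 -0.   1.5  0.   0.8]
[463.429 247.509  -1.076   9.551   1.819] [-10.6  -5.9   4.8  -8.7   7.8  11.8 -14.1  -5.7  12.3  -6.2  -0.6  11.5
   4.8   0.9]
slot ends top z=180 [ 518.21912075 -165.77187048  180.        ] [ 513.14611903 -244.37457227  180.        ]
knob [480.08555278 -99.30471362 210.17727371] [[308.83280617 182.71261141]] [[303.31842103 194.52332885]] (308.52941176470586, 182.94117647058823) (303.7931034482759, 194.48275862068965)
b 251.0 (184.35458167330677, 194.9402390438247) (175, 186, 20, 18)
a 387.0 (182.82428940568477, 171.24806201550388) (172, 158, 22, 28)
slab [475.34767901 241.50842905  58.9971137 ] [array([[ 0.16779623, -0.17294177]]), array([[-0.27050853,  0.02045904]])]
{'fx': 332.016357448343, 'fy': 332.016357448343, 'cx': 254.12016895654887, 'cy': 190.97938941480618, 'view': array([[ 4.34896567e-01,  9.00480264e-01,  5.18751120e-04,
        -5.48597357e+02],
       [-8.64068495e-01,  4.17473138e-01, -2.81250449e-01,
         3.07349480e+01],
       [-2.53477043e-01,  1.21866618e-01,  9.59634262e-01,
        -3.91241358e+02],
       [ 0.00000000e+00,  0.00000000e+00,  0.00000000e+00,
         1.00000000e+00]])}
[[ 0.437 -0.    -0.9  ]
 [ 0.9   -0.     0.437]
 [-0.    -1.    -0.   ]]
```

```bash
sed -i 's/{"d":s(98,179),"a":s(43,123),"c":s(157,140)}/{"c":s(98,179),"d":s(43,123),"b":s(157,140)}/' est.py
cat >> est.py <<'E'
s0=robot.get_state();Rt=R.from_rotvec(s0["tcp_rot"]).as_matrix();V=w["view"]
print("cam in tool",Rt.T@(-V[:3,:3].T@V[:3,3]-s0["tcp_pos"]),"look",Rt.T@-V[2,:3],"right",Rt.T@V[0,:3])
E
python3 est.py | sed -n '1,3p;7,30p' | grep -v "^ \[\|fx"
cat >> h.py <<'E'
def grasp_R(yaw,lean=.7,flip=1):
    ex=np.array([np.cos(yaw),np.sin(yaw),0]);ez=np.array([0,0,1.])   # ex: stand +x (right)
    n=ex*np.cos(lean)+ez*np.sin(lean); d=ex*np.sin(lean)-ez*np.cos(lean)  # normal, slab +y (downhill)
    x=flip*n; return np.c_[x,d,np.cross(x,d)],n,d
def box_R(yaw,flip=1):
    x=flip*np.array([np.cos(yaw),np.sin(yaw),0]);y=np.array([0,0,-1.]);return np.c_[x,y,np.cross(x,y)]
def rv(M): return R.from_matrix(M).as_rotvec()
E
python3 - <<'E'
from h import *
c=np.array([475.,241,62])
for f in(1,-1):
    M,n,d=grasp_R(-1.7,.7,f)
    for b in(0,60,120): print(f,b,ik(c-d*b,rv(M)))
    for b in(195,290): print(f,b,ik([516,-205,b],rv(box_R(-.03,f))))
    P=np.array([430,-99,200.]);Q=R.from_euler("z",1.57*f).as_matrix()@box_R(0,1);print(ik(P,rv(Q)))
E
```

```text
[ 5.16731e+02 -2.03455e+02 -2.40000e-02  9.60000e-02  1.69100e+00] [-0.3 -0.1 -0.2 -0.1  0.4 -0.1  0.1  0.3 -0.6  0.1  1.1 -0.9 -0.5 -1.1
 -0.   1.5  0.   0.8]
[472.017 243.002  -1.78    0.539   0.487] [ 0.2 -0.  -0.2 -0.   0.  -0.1 -0.3  0.3 -0.9 -0.2  1.1 -0.2  0.3  0.2]
a 387.0 (182.82428940568477, 171.24806201550388) (172, 158, 22, 28)
slab [475.34767901 241.50842905  58.9971137 ] [array([[ 0.16779623, -0.17294177]]), array([[-0.27050853,  0.02045904]])]
        -5.48597357e+02],
       [-8.64068495e-01,  4.17473138e-01, -2.81250449e-01,
         3.07349480e+01],
       [-2.53477043e-01,  1.21866618e-01,  9.59634262e-01,
        -3.91241358e+02],
       [ 0.00000000e+00,  0.00000000e+00,  0.00000000e+00,
         1.00000000e+00]])}
[[ 0.437 -0.    -0.9  ]
cam in tool [  -1.73833569 -178.93987514   81.5826531 ] look [ 0.00106549  0.95963539 -0.28124507] right [ 9.99998058e-01 -5.56130233e-04  1.89089406e-03]
1 0 [ 0.63736906  0.73521099  1.38021111 -0.48258531  1.55675423  2.47775755]
1 60 [ 0.67867403  0.73346076  1.26147467 -0.46438851  1.68065156  2.45536491]
1 120 [ 0.71661699  0.75009902  1.11940044 -0.45513642  1.80881311  2.43118992]
1 195 [-4.44131636e-01  3.19996422e-01  1.51949330e+00 -4.44089210e-16
  1.30210294e+00 -4.14131636e-01]
1 290 [-4.44131636e-01  2.62739392e-01  1.37379296e+00 -4.44089210e-16
  1.50506031e+00 -4.14131636e-01]
[-3.09330955e-01  5.99595784e-02  1.81730660e+00 -4.44089210e-16
  1.26432648e+00 -1.87933095e+00]
-1 0 [ 0.63736906  0.73521099  1.38021111 -0.48258531  1.55675423 -0.6638351 ]
-1 60 [ 0.67867403  0.73346076  1.26147467 -0.46438851  1.68065156 -0.68622775]
-1 120 [ 0.71661699  0.75009902  1.11940044 -0.45513642  1.80881311 -0.71040274]
-1 195 None
-1 290 None
[-3.09330955e-01  5.99595784e-02  1.81730660e+00 -4.44089210e-16
  1.26432648e+00  1.26066905e+00]
```

```bash
python3 - <<'E'
from h import *
c=np.array([474.,243,62]);M,n,d=grasp_R(-1.78,.7,-1)
robot.move_to(c-d*91.5,rv(M))
W=camera_model("wrist");im=snapshot("wrist");cv2.imwrite("pics/w1.png",im)
np.save("w1.npy",W["view"])
s=robot.get_state();print(s["time_s"],s["tcp_pos"],s["force"])
ex=np.cross(n,d)
print("pred top edge ends", proj(W,[c-d*35.5+ex*10,c-d*35.5-ex*10,c-d*20+ex*22,c-d*20-ex*22,c]).round(0))
cv2.imwrite("pics/w1v.png",cv2.resize(im,(800,600),interpolation=cv2.INTER_CUBIC))
E
```

```text
2.1583 [485.73852968 301.67315558 132.79978865] [-0.08101286 -1.10209463  0.62550766]
pred top edge ends [[255. 221.]
 [255. 195.]
 [255. 227.]
 [255. 175.]
 [255. 194.]]
```

View pics/w1v.png

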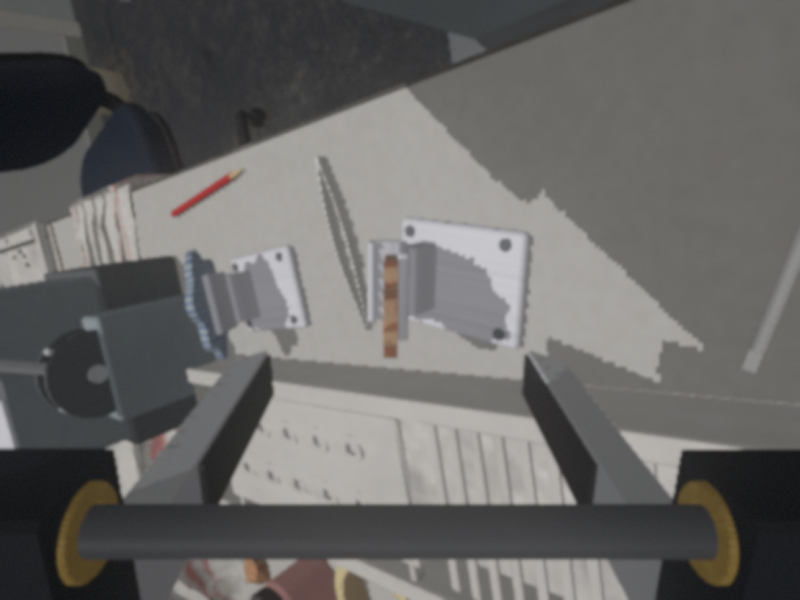

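```bash
python3 - <<'E'
from h import *
im=cv2.imread("pics/w1.png");m=camera_model("wrist")
h=cv2.cvtColor(im,cv2.COLOR_BGR2HSV);M=cv2.inRange(h,(3,70,30),(20,255,255));M[:,:230]=0;M[:,275:]=0;M[:150]=0;M[235:]=0
for v in range(158,234,6):
    u=np.flatnonzero(M[v]);print(v,(u.min(),u.max(),len(u)) if len(u) else None)
c=np.array([474.,243,62]);_,n,d=grasp_R(-1.78,.7,-1)
for k in(0,4,6): print(k,proj(m,[c+k*n-d*20,c+k*n-d*35]).round(1).tolist())
E
```

```text
158 None
164 None
170 (np.int64(247), np.int64(253), 7)
176 (np.int64(247), np.int64(253), 7)
182 (np.int64(247), np.int64(253), 7)
188 (np.int64(247), np.int64(252), 6)
194 (np.int64(247), np.int64(253), 7)
200 (np.int64(247), np.int64(253), 7)
206 (np.int64(246), np.int64(253), 8)
212 (np.int64(246), np.int64(253), 8)
218 (np.int64(246), np.int64(252), 7)
224 (np.int64(246), np.int64(252), 7)
230 None
0 [[255.0, 201.6], [255.1, 207.9]]
4 [[250.0, 201.6], [249.8, 207.9]]
6 [[247.4, 201.6], [247.1, 207.9]]
```

```bash
python3 - <<'E'
from h import *
M,n,d=grasp_R(-1.78,.7,-1);ex=np.cross(n,d)
c=np.array([474.,243,62])+4*n-1*ex
robot.servo_line(c-d*91.5,100)
robot.servo_line(c-d*1.5,80)
s=robot.get_state();print(s["time_s"],s["tcp_pos"]-(c-d*1.5),s["force"])
eoat.gripper_close(f_grip=25)
s=robot.get_state();print(s["time_s"],s["gripper_width"],s["force"])
p=s["tcp_pos"]+[0,0,20]
robot.servo_line(p,40); 
robot.servo_line(p+[0,0,110],150)
s=robot.get_state();print(s["time_s"],s["gripper_width"],s["force"],s["tcp_pos"])
im=snapshot("wrist");cv2.imwrite("pics/w2.png",im)
a=snapshot("scene");cv2.imwrite("pics/a3.png",a)
v=np.vstack([cv2.resize(im,(512,384))[130:384], cv2.resize(a[60:330,120:420],(512,340))])
cv2.imwrite("pics/w2v.png",v)
E
```

```text
3.6833 [0.18148636 0.32827191 0.32111554] [ 0.75385613 -0.51268853  0.69333969]
4.9667 7.411712592354673 [-0.62537627 -0.12796989 -0.55190137]
6.5 7.4675495337158 [ 0.161281    0.25194257 -0.66979482] [472.28701943 240.9830496  194.72928809]
```

View pics/w2v.png

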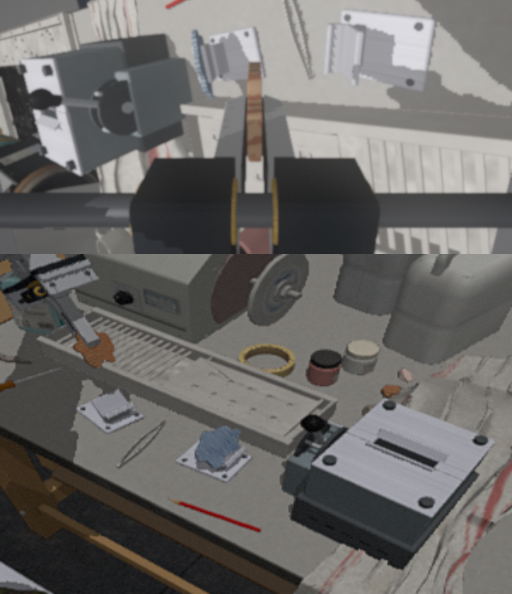

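```bash
python3 - <<'E'
from h import *
B=rv(box_R(-.045))
robot.move_to([440,150,300],B)
robot.move_to([440,-203,290],B)
robot.wait(.3)
W=camera_model("wrist");im=snapshot("wrist");cv2.imwrite("pics/w3.png",im);np.save("w3.npy",W["view"])
s=robot.get_state();print(s["time_s"],s["gripper_width"],s["tcp_pos"],W["fx"])
for t in("slot","lever_knob","polisher_box"): print(t,[(np.round(q["box"]).tolist(),round(q["p"],2)) for q in look_for("wrist",t)[:2]])
cv2.imwrite("pics/w3v.png",cv2.resize(im,(800,600),interpolation=cv2.INTER_CUBIC))
E
```

```text
9.2333 7.468607868682554 [ 440.14026211 -202.63558585  290.05318023] 332.016357448343
slot [([240.0, 38.0, 448.0, 261.0], 0.76)]
lever_knob [([285.0, 36.0, 341.0, 76.0], 0.62)]
polisher_box [([238.0, 36.0, 444.0, 260.0], 0.61)]
```

View pics/w3v.png

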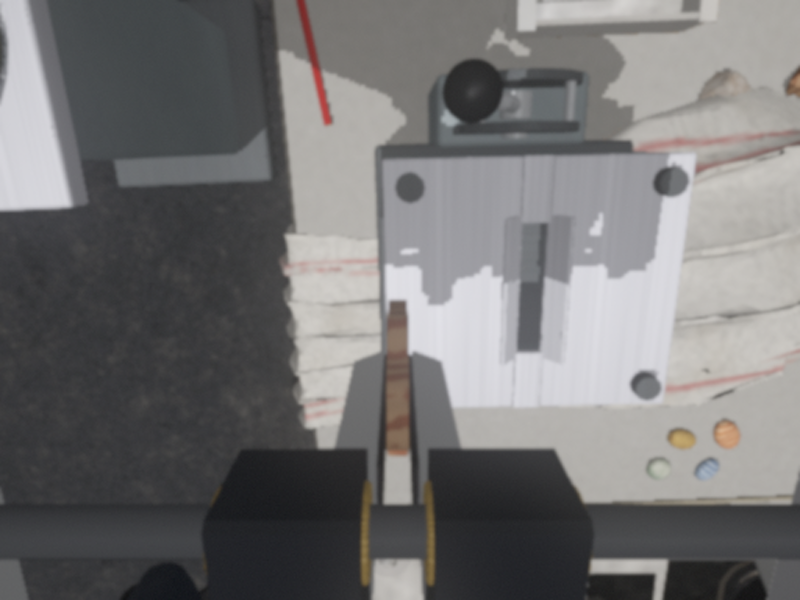

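```bash
python3 - <<'E'
from h import *
W=camera_model("wrist");k=1.5625
for z,pts in((180,[(535.5,223),(528.5,352),(383,153),(695,153),(663,403)]),(189,[(506,216),(571,216),(502,362),(563,362),(410,187),(671,181),(646,385)]),(216,[(473,91)]),):
    for p in pts: print(z,p,onz(W,(p[0]/k,p[1]/k),z).round(1))
T=camera_model("top");S=camera_model("scene")
kn=tri([(W,(473/k,91/k)),(T,(308.5,182.9)),(S,(303.8,194.5))]);print("knob",kn)
# slab extents in hand (slab plane contains tcp, normal world x): visible edge ends
s=robot.get_state();p=s["tcp_pos"]
for dz in(-36,-20,0,19,35): print(dz,[(w,(proj(W,[p+[0,w,dz]])[0]*k).round(0).tolist()) for w in(-27,-22,0,22,27)])
E
```

```text
180 (535.5, 223) [ 518.8 -166.7  180. ]
180 (528.5, 352) [ 517.1 -243.9  180. ]
180 (383, 153) [ 435.9 -125.6  180. ]
180 (695, 153) [ 603.1 -132.8  180. ]
180 (663, 403) [ 600.9 -281.3  180. ]
189 (506, 216) [ 500.5 -160.9  189. ]
189 (571, 216) [ 535.4 -162.4  189. ]
189 (502, 362) [ 499.5 -245.7  189. ]
189 (563, 362) [ 535.1 -247.2  189. ]
189 (410, 187) [ 449.5 -143.4  189. ]
189 (671, 181) [ 587.2 -146.2  189. ]
189 (646, 385) [ 584.8 -264.1  189. ]
216 (473, 91) [479.1 -99.9 216. ]
knob [480.08702936 -99.29265872 210.0946898 ]
-36 [(-27, [399.0, 392.0]), (-22, [399.0, 382.0]), (0, [397.0, 336.0]), (22, [395.0, 288.0]), (27, [394.0, 277.0])]
-20 [(-27, [400.0, 409.0]), (-22, [399.0, 398.0]), (0, [397.0, 350.0]), (22, [395.0, 299.0]), (27, [394.0, 287.0])]
0 [(-27, [400.0, 434.0]), (-22, [399.0, 422.0]), (0, [397.0, 370.0]), (22, [394.0, 314.0]), (27, [394.0, 301.0])]
19 [(-27, [400.0, 462.0]), (-22, [400.0, 450.0]), (0, [397.0, 393.0]), (22, [394.0, 332.0]), (27, [393.0, 318.0])]
35 [(-27, [401.0, 491.0]), (-22, [400.0, 478.0]), (0, [397.0, 417.0]), (22, [394.0, 351.0]), (27, [393.0, 335.0])]
```

```bash
python3 - <<'E'
from h import *
B=rv(box_R(-.022));p=np.array([516.6,-205,0])
robot.servo_line(p+[0,0,275],150,rotation=B)
for z in(235,220,208,198,192.5):
    robot.servo_line(p+[0,0,z],60);s=robot.get_state();print(round(s["time_s"],2),s["tcp_pos"].round(1),s["force"].round(1),s["gripper_width"].round(2))
    if np.linalg.norm(s["force"])>8: print("contact");break
im=snapshot("wrist");cv2.imwrite("pics/w4.png",im);a=snapshot("scene");cv2.imwrite("pics/a4.png",a)
v=np.vstack([im[80:330], cv2.resize(a[120:320,250:430],(512,569))[0:340]]);cv2.imwrite("pics/w4v.png",v)
E
```

```text
Traceback (most recent call last):
AttributeError: 'float' object has no attribute 'round'
```

```bash
python3 - <<'E'
from h import *
B=rv(box_R(-.022));p=np.array([516.6,-205,0])
for z in(235,220,208,198,192.5):
    robot.servo_line(p+[0,0,z],60);s=robot.get_state();print(round(s["time_s"],2),s["tcp_pos"].round(1),s["force"].round(1),round(s["gripper_width"],2))
    if np.linalg.norm(s["force"])>8: print("contact");break
im=snapshot("wrist");cv2.imwrite("pics/w4.png",im);a=snapshot("scene");cv2.imwrite("pics/a4.png",a)
v=np.vstack([im[80:330], cv2.resize(a[120:320,250:430],(512,569))[0:340]]);cv2.imwrite("pics/w4v.png",v)
E
```

```text
11.12 [ 516.7 -205.   235.3] [-0.4 -0.6  0.2] 7.72
11.52 [ 516.5 -204.9  219.5] [-0.2 -0.  -0.2] 7.15
11.87 [ 516.5 -204.9  207.6] [-0.2 -0.8 -0.9] 7.59
12.18 [ 516.4 -204.9  197.5] [ 0.4 -1.3 -1.7] 7.11
12.43 [ 516.5 -204.9  192.2] [-0.   0.4 -1.4] 7.74
```

View pics/w4v.png

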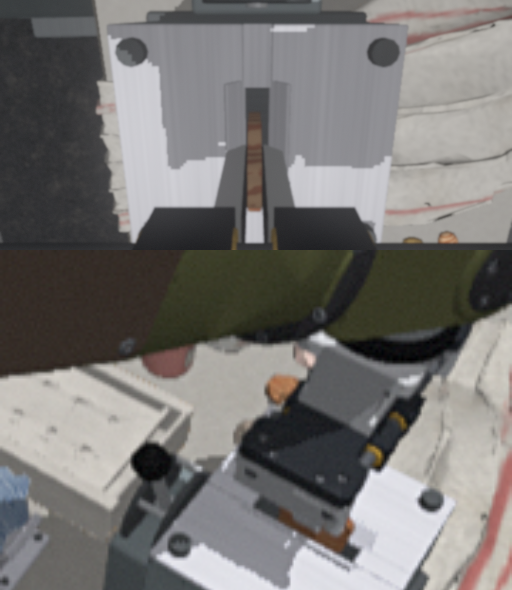

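```bash
python3 - <<'E'
from h import *
eoat.ungrasp();robot.wait(.3)
robot.servo_line([516.6,-205,300],150)
robot.servo_line([450,-205,300],150)
s=robot.get_state();print(s["time_s"],s["gripper_width"],s["force"])
im=snapshot("wrist");cv2.imwrite("pics/w5.png",im)
cv2.imwrite("pics/w5v.png",cv2.resize(im[0:260,190:480],None,fx=2.5,fy=2.2,interpolation=cv2.INTER_CUBIC))
E
```

```text
15.65 94.27387395848153 [ 0.0917842  -0.57854986 -0.33582446]
```

View pics/w5v.png

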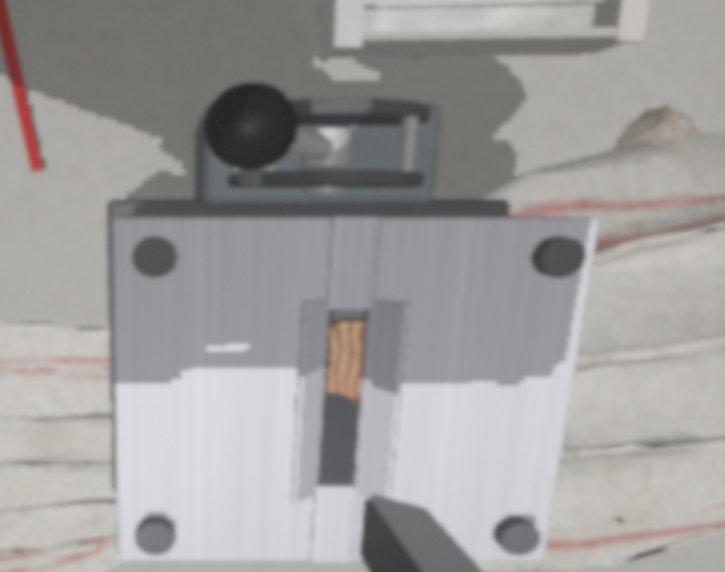

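```bash
python3 - <<'E'
from h import *
cand=[rv(R.from_euler("z",f*np.pi/2).as_matrix()@box_R(-.022)) for f in(1,-1)]
k=np.array([479.5,-99.4,0]);u=np.array([np.cos(-.022),np.sin(-.022),0])
q0=robot.get_state()["joints"];js=[ik(k-45*u+[0,0,290],c) for c in cand]
i=min((i for i in(0,1) if js[i] is not None),key=lambda i:abs(js[i][5]-q0[5]));C=cand[i];print(i,js[i])
robot.move_to(k-45*u+[0,0,290],C)
eoat.gripper_close(f_grip=20)
robot.servo_line(k-45*u+[0,0,196],150)
s=robot.get_state();print(s["time_s"],s["gripper_width"],s["force"].round(1));f0=s["force"]
for a in(-30,-20,-10,0,10,20,30,40,48,54,58):
    robot.servo_line(k+a*u+[0,0,196],60);s=robot.get_state();f=s["force"]-f0;print(a,round(s["time_s"],2),s["tcp_pos"].round(1),f.round(1))
    if abs(f[0])>25: break
im=snapshot("wrist");cv2.imwrite("pics/w6.png",im);a=snapshot("scene");cv2.imwrite("pics/a6.png",a)
v=np.vstack([im[40:330], cv2.resize(a[120:320,250:430],(512,569))[0:300]]);cv2.imwrite("pics/w6v.png",v)
E
```

```text
0 [-3.04971848e-01  6.38876820e-03  1.66301426e+00 -4.44089210e-16
  1.47218963e+00 -1.85376817e+00]
19.1333 0.13295189864991097 [-0.3 -0.5  0.3]
-30 19.53 [449.8 -98.7 196. ] [1.  0.8 0.2]
-20 19.85 [459.6 -99.  195.9] [-0.5 -0.5  0.3]
-10 20.17 [469.1 -99.1 195.9] [-5.1  0.8  2.8]
0 20.48 [479.  -99.3 196. ] [-7.4  0.8  3.2]
10 20.8 [489.1 -99.6 196.1] [-7.2  1.5  4.2]
20 21.12 [499.3 -99.8 196. ] [-2.8  0.3  3.3]
30 21.43 [ 509.5 -100.1  195.8] [0.6 1.6 0.4]
40 21.75 [ 519.6 -100.3  195.8] [ 0.5  0.6 -0.6]
48 22.03 [ 527.6 -100.4  195.9] [ 0.6  0.4 -0.6]
54 22.28 [ 533.6 -100.6  195.9] [-0.7  1.7 -0.7]
58 22.53 [ 537.2 -100.6  195.7] [-3.   0.7 -0.6]
```

View pics/w6v.png

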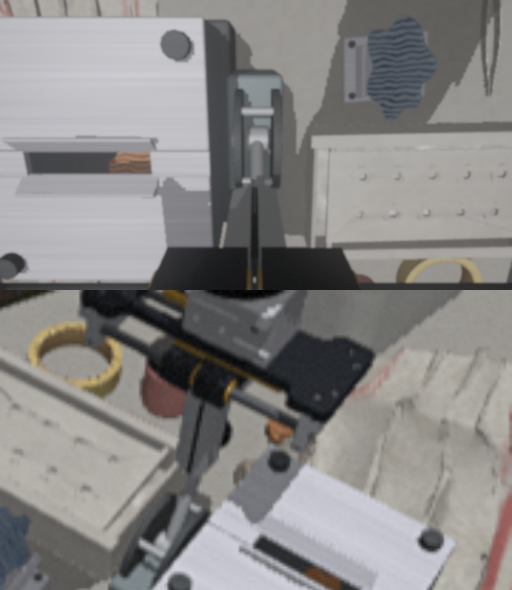

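```bash
python3 - <<'E'
from h import *
k=np.array([479.5,-99.4,0]);u=np.array([np.cos(-.022),np.sin(-.022),0])
robot.servo_line(k+59.5*u+[0,0,196],30);print(robot.get_state()["force"].round(1))
robot.servo_line(k+20*u+[0,0,196],100)
robot.servo_line(k+20*u+[0,0,300],150)
robot.servo_line(k-60*u+[0,40,320],150)
robot.wait(.3)
s=robot.get_state();print(s["time_s"],s["force"].round(1))
T=camera_model("top");S=camera_model("scene")
im=snapshot("top");a=snapshot("scene");w=snapshot("wrist");o=[]
for c,m in(("top",T),("scene",S)):
    r=look_for(c,"lever_knob");print(c,[(np.round(q["box"]).tolist(),round(q["p"],2)) for q in r[:2]])
print("expected knob float",proj(T,[560,-100,212]),proj(S,[560,-100,212]),"locked",proj(T,[479,-99,212]),proj(S,[479,-99,212]))
v=np.vstack([cv2.resize(a[120:320,150:420],(540,400))[:330],cv2.resize(w,(540,405))[:265]]);cv2.imwrite("pics/f.png",v);cv2.imwrite("pics/f_top.png",im)
E
```

```text
[-10.9  -0.3   1.8]
25.3333 [-0.3 -0.4  0.7]
top []
scene [([304.0, 162.0, 330.0, 210.0], 0.68)]
expected knob float [[308.0009012  150.48422699]] [[323.94986255 169.63863917]] locked [[308.79519542 183.05064272]] [[302.99257797 194.21477519]]
```

View pics/f.png

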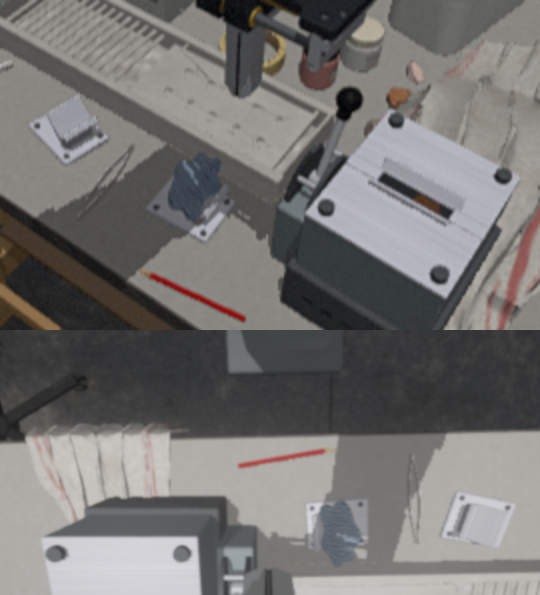

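```bash
python3 -c "
from h import *
job.finish_job();print('done')"
```

```text
the job is handed in; nothing more can be done
done
```

I posted the small slab through the slot, pushed the lever into the float notch, and handed the job in at about 25 s on the robot's clock. No verdict came back.

- **Slab:** I gripped its upper part by the two faces, turned it upright and lowered it into the slot with less than 2 N of contact. It dropped when I opened the fingers. Pictures afterwards show it through the slot, leaning or lying below the lid with nothing sticking out.
- **Lever:** Resistance peaked at about 7 N, then vanished as the lever snapped past the detent. A gentle final push met its stop at about 11 N. In the last scene picture the knob is at pixel (324, 170), where I predicted it for the float notch.
- **Rest of the scene:** The large slab is still on its stand. The arm had backed away and was touching nothing, with wrist forces under 1 N.

One check gave nothing: the detector did not find the knob in the last top picture. In the scene picture it boxed the whole lever, which agrees with the float position.

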